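# Slide the carburettor into the turntable pocket

## Task

Set the mower carburettor up for service: slide it across the aluminium plate until it drops flat into the round green pocket, and slide the steel parts cup to stand upright with its foot inside the yellow ring. Slide them only, without lifting or tipping either, in whichever order the space allows, and leave the spark plugs, the blue fuel cap and the orange primer bulb standing where they are.

Things in the scene. Friction and masses are not known exactly. Their poses are not given: they have to be found in the camera images.
- turntable: Locked turntable, does not turn: aluminium plate on a round dark base, fixed to the bench. Plate 310 mm along its x, 330 mm along its y, centred on the origin; its flat top is 22 mm above the bench. Origin on the bench under the plate's centre, z up. It may face any way round. All loose things start on its top.
- pocket (a point): Centre of the floor of the round green-floored pocket in the plate, at plate x = +95 mm, y = 0. Diameter 93 mm, 5 mm deep (floor 17 mm above the bench). The carburettor's flange drops in with about 6 mm of play all round. The cup would drop in too if slid over it.
- mark: Yellow painted ring on the plate's top, flat, nothing to bump into. Outer diameter 112 mm, inner 94 mm. Origin at its centre, 22 mm above the bench.
- carburettor: Loose. Origin at the centre of its underside, z up. Black, on a round steel flange 80 mm wide, 10 mm thick; 52 mm high, about 0.45 kg. Air horn on the centre line, open at the top: bore 52 mm (60 at the flared top), floor 14 mm above the underside, wall 4 mm; shut fingers can reach in and drag it. Sticking out at 30 mm height: float bowl on its +x to 50 mm from the axis, nipple on -y to 44 mm, throttle block on +y to 43 mm.
- cup: Loose. Origin at the centre of its underside, z up. Empty straight-sided steel parts cup, outer diameter 72 mm, wall 3 mm, inside diameter 66 mm, 34 mm high, inner floor 6 mm above its underside, about 0.28 kg. Too wide to grasp across; shut fingers can reach inside it and drag it, low down and slowly (tips if pushed high up).
- fuel_cap: Loose. Origin at the centre of its underside, z up. Blue plastic fuel cap lying flat, diameter 71 mm, 36 mm high with its grip bar. Leave alone.
- primer_bulb: Loose. Origin at the centre of its underside, z up. Orange rubber primer bulb, a dome 40 mm high on a 54 mm diameter flange. Leave alone.
- plug_a: Loose. Origin at the centre of its underside, z up. Spark plug with white porcelain, upright on a 32 mm diameter steel foot, 74 mm high, light and easily knocked over. Leave alone.
- plug_b: Loose. Origin at the centre of its underside, z up. A second spark plug, the same as plug_a. Leave alone.
Not all that is in view belongs to the job. Of the things like the carburettor, leave any that is pink or red; of the rest the smaller one is meant.

How it is judged:
By the outcome, as a careful person would: the job done as asked, in the order asked, and still so for the second after the job is handed in, with the robot touching nothing.
It also fails if it takes over 51 s, if anything falls off the work surface, if the arm or the gripper's body presses on something with over 40 N, if the wrist force passes 120 N, or if a joint passes its speed limit or range.

## Robot

A 7-joint arm with a two-finger parallel gripper is mounted at the origin on the work surface. World frame = base frame: x ahead of the robot, y to its left, z up, the work surface at z = 0. Lengths are in m, angles in degrees, forces in N, time in s.
With the tool pointing down it reaches from about 0.4 to 0.85 m from the base axis. Payload 4.4 kg.
Tool frame: the origin (TCP) lies midway between the tips of the shut fingers; the grasp point (between the pads) lies robot.grasp_offset behind it (robot.grasp_offset is the distance from the TCP to the grasp point, in m); x points along the fingers, y is the direction in which the jaws open and shut, and the axes are right-handed (so a half turn about x gives the same grasp; the last joint's range is limited). The gripper opens to 94 mm and grips with 3 to 60 N. Pads are 16 mm wide; open, the fingers measure 119 mm over their backs; the gripper's body (75 mm by 177 mm) begins 78 mm behind the grasp point.
Start: joints at [-67.712, 36.005, 2.206, 86.941, -1.547, 57.084, -1.146], TCP at [0.286, 0.584, 0.205] pointing down, gripper open.
Joint ranges: [-175.42, 175.42], [-21.48, 121.26], [-71.46, 75.88], [10.55, 141.38], [-63.04, 243.04], [13.31, 113.54], [-168.57, 168.57]. Speed limits (degrees/s): [147.25, 147.25, 180, 180, 180, 180, 180].

## Interface

Orientations are given as [roll, pitch, yaw] about the fixed x, y, z axes, in that order (R = Rz(yaw) Ry(pitch) Rx(roll)).
In Python, from plant import robot gives the robot as it stands. The module is installed in compiled form; this text tells all that it offers.
- The arm moves only by the tool carry_out, never from a script. Its argument "targets" is one flat list of numbers, 4 for each row, row after row: the shift along the world's x, y, z in m, then the turn about the world's z in degrees. In form: [x, y, z, spin, x, y, z, spin, ...]. A call has 1 to 10 rows; each row is the pose to reach, as a shift and turn from the pose commanded when the call began; what a row does not reach only later rows make up. A row lasts 1/10 s, in which the tool goes at most 50 mm and 8.59 degrees, less where a joint would pass 70% of its speed; a pose out of reach is approached as far as the arm can. A call with a gripper value outside its range is refused whole. "claw" is the finger opening in m, from 0 to 0.094, set as the call begins (left out, the last holds). The fingers move at their own pace and stop on an object; "force" is the grip in N (left out, the last holds). Time passes only in rows, so rows that repeat a pose let the fingers close. It gives the time, the measured TCP pose, the force and the opening at its end, in the units of the state.
- robot.read_state(): the state, without advancing time (a new reading comes with each control period).
- robot.read_camera(name): name is "scene" or "side" or "wrist"; returns (picture, depth): 384x512x3 uint8, red, green, blue; 384x512 float32, m along the optical axis (not along the pixel's ray), 0 where there is no reading.
- robot.get_calibration(name): a dict with "intrinsics" (3x3 intrinsics, pixels), "R" (3x3) and "t" (3): a world point X has camera coordinates R X + t. Camera axes: x right, y down, z forward; pixel columns grow to the right and rows downward; lengths in m; the calibration is good to about 2 mm. A picture is of the moment at which its call begins: read the wrist's pose just before it. get_calibration takes no time and is no camera call; for the wrist camera it gives the pose at the moment of the call.
- robot.job_done(): hands the job in, once; it reports no verdict.
The state is a dict: "time": time; "q": joint angles; "joint_velocities": joint speeds; "joint_torque": joint torques, N m; "position": TCP position; "ee_rot": TCP orientation; "ft_force": force on the tool from outside, world axes, zero at the start; "moment": the same for the moment, N m; "width": finger opening in m.
Only numpy, scipy, OpenCV 4.12 (cv2) and the standard library are available. Lean on these libraries where they do the work, as an engineer would, in place of code of your own. Each camera call takes 0.05 s, during which the arm holds its last target. There are 200 camera calls.

## Working session

There is one attempt and no reset: what is moved stays moved. The work goes in short steps, Python scripts to look and compute and a tool call to move; the robot and the scene stay as the last step left them, time stands still between calls to the robot, and variables do not carry over. Pictures are saved under pics/ and viewed, about 8 in all and at most 12, crops included, and the job is handed in when it is done.

Besides the shell and the picture viewer there is one more tool, called after "Request:" as name(argument=value, ...) on one line, values as JSON. carry_out: Moves the arm, as the interface text tells. Its arguments: {"type":"object","properties":{"targets":{"type":"array","items":{"type":"number"}},"claw":{"type":"number"},"force":{"type":"number"}},"required":["targets"]}

```bash
mkdir -p pics
cat > h.py <<'E'
import numpy as np, cv2
from plant import robot
def look(n,fn=None):
    c=robot.get_calibration(n); p,d=robot.read_camera(n)
    if fn: cv2.imwrite('pics/'+fn,cv2.cvtColor(p,cv2.COLOR_RGB2BGR))
    return c,p,d
def ray(c,u,v,z):
    K,R,t=map(np.array,(c['intrinsics'],c['R'],c['t']))
    o=-R.T@t; d=R.T@np.linalg.solve(K,np.array([u,v,1.]))
    return o+d*(z-o[2])/d[2]
def cloud(c,d):
    K,R,t=map(np.array,(c['intrinsics'],c['R'],c['t']))
    v,u=np.mgrid[:d.shape[0],:d.shape[1]]
    P=np.stack([(u-K[0,2])*d/K[0,0],(v-K[1,2])*d/K[1,1],d],-1)
    return (P-t)@R
E
python3 - <<'E'
from h import *
s=robot.read_state(); print(s['time'],s['position'],s['ee_rot'],s['width'],robot.grasp_offset)
ims=[]
for n in('scene','side'):
    c,p,d=look(n,n+'0.png'); np.savez(n+'0.npz',p=p,d=d,**{k:np.array(v) for k,v in c.items()})
    print(n,(-np.array(c['R']).T@c['t']).round(3))
E
```

```text
0.0 [0.28521874 0.58336097 0.20457818] [ -89.14650444   89.89526339 -115.20333241] 0.09394769675920323 0.0188
scene [ 0.818 -0.389  0.908]
side [0.196 0.857 0.624]
```

View pics/scene0.png

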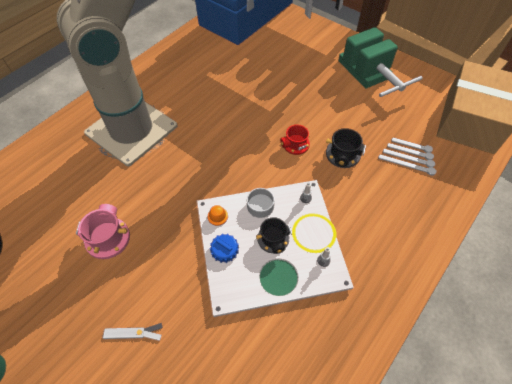

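View pics/side0.png

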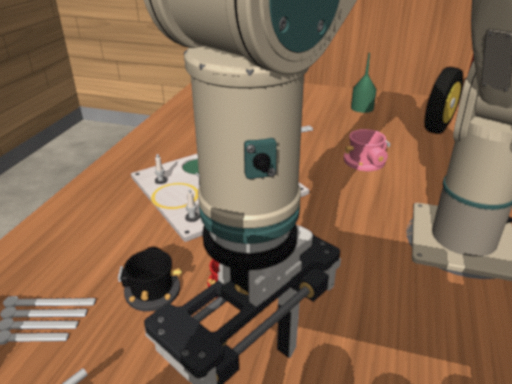

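Carburettor-like things in the scene picture are pink (103,232), red (296,140), a large black one off the plate (345,148) and a smaller black one on the plate (273,235). The last is meant, because it is neither pink nor red and is the smaller of the two black ones. I'll measure the scene and confirm that in a crop.

```bash
cat > m.py <<'E'
from h import *
def load(n):
    f=np.load(n+'0.npz'); return {k:f[k] for k in('intrinsics','R','t')},f['p'],f['d']
def blob(m,k=1,o=1):
    m=m.astype(np.uint8)
    n,l,s,ce=cv2.connectedComponentsWithStats(m)
    i=np.argsort(-s[1:,4])[:k]+1
    return [(s[j],ce[j],l==j) for j in i]
def circ(P):
    A=np.c_[2*P[:,:2],np.ones(len(P))]; x=np.linalg.lstsq(A,(P[:,:2]**2).sum(1),rcond=None)[0]
    return x[:2],np.sqrt(x[2]+x[:2]@x[:2])
E
python3 - <<'E'
from m import *
c,p,d=load('scene'); P=cloud(c,d); hsv=cv2.cvtColor(p,cv2.COLOR_RGB2HSV); H,S,V=[hsv[...,i].astype(int) for i in range(3)]
X=P; 
roi=np.zeros(H.shape,bool); roi[178:312,190:355]=1
y=(abs(H-29)<6)&(S>120)&roi
g=(H>60)&(H<95)&(S>80)&roi
for n,m,z in(('ring',y,.022),('pocket',g,.017)):
    b=blob(m)[0]; cn=cv2.findContours(b[2].astype(np.uint8),0,1)[0][0][:,0]
    Q=np.array([ray(c,u,v,z) for u,v in cn]); print(n,b[0],circ(Q),'depth z',np.median(P[b[2]][:,2]))
pl=roi&(abs(P[...,2]-.022)<.006)&(S<70)&(V>120)
b=blob(pl)[0]; Q=P[b[2]]; print('plate z',Q[:,2].mean(),b[0])
cn=cv2.findContours(b[2].astype(np.uint8),0,1)[0]; cn=max(cn,key=len)[:,0]
W=np.array([ray(c,u,v,.022)[:2] for u,v in cn])*1000
print('plate rect',cv2.minAreaRect(W.astype(np.float32)))
# objects by height on plate
r=cv2.boxPoints(cv2.minAreaRect(W.astype(np.float32)))/1000
ins=np.array([cv2.pointPolygonTest(r.astype(np.float32),(float(a),float(bb)),False)>0 for a,bb in P[...,:2].reshape(-1,2)]).reshape(H.shape)
m=ins&(P[...,2]>.03)
for s,ce,l in blob(m,9):
    if s[4]<15: continue
    q=P[l]; zt=np.percentile(q[:,2],98); top=q[q[:,2]>zt-.006]
    print(s,p[l].mean(0).round(),'ztop',zt.round(3),'top mid',((top.max(0)+top.min(0))/2).round(3)[:2],'ext',(q.max(0)-q.min(0)).round(3)[:2])
im=cv2.cvtColor(p,cv2.COLOR_RGB2BGR)
cv2.imwrite('pics/crop.png',cv2.resize(im[115:315,190:375],None,fx=3,fy=3,interpolation=2)[:600])
E
```

```text
ring [292 214  44  39 319] (array([0.64295318, 0.04717773]), np.float64(0.05174707905973069)) depth z 0.02316874882142143
pocket [261 260  36  35 981] (array([ 0.64364302, -0.10136333]), np.float64(0.04191035726282098)) depth z 0.018026876739807733
plate z 0.022577682105590358 [ 197  180  156  132 9715]
plate rect ((571.4125366210938, -41.08027648925781), (329.8544921875, 313.0738525390625), 50.14011764526367)
[256 217  36  37 933] [52. 49. 46.] ztop 0.076 top mid [ 0.574 -0.031] ext [0.086 0.079]
[210 233  29  29 623] [ 49.  94. 179.] ztop 0.06 top mid [ 0.499 -0.13 ] ext [0.069 0.07 ]
[247 188  28  29 382] [131. 129. 128.] ztop 0.059 top mid [0.489 0.024] ext [0.072 0.072]
[208 205  20  20 270] [201. 116.  39.] ztop 0.063 top mid [ 0.424 -0.07 ] ext [0.042 0.045]
[318 247  13  18 117] [146. 140. 134.] ztop 0.097 top mid [ 0.706 -0.002] ext [0.027 0.019]
[301 182  11  18 113] [143. 138. 134.] ztop 0.095 top mid [0.568 0.117] ext [0.024 0.025]
```

View pics/crop.png

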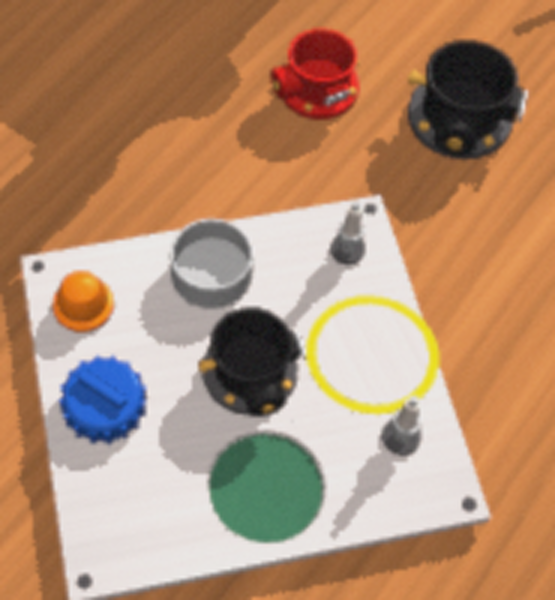

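The crop confirms it: the smaller black carburettor on the plate is the one meant. Two other black and red ones stand off the plate. The carburettor goes first, since it blocks the cup's path. Both straight slides clear the other parts.

Run:
```python
from h import *
from scipy.spatial.transform import Rotation as R
M=R.from_euler('xyz',robot.read_state()['ee_rot'],degrees=True).as_matrix()
print(M.round(3), np.degrees(np.arctan2(M[1,1],M[0,1])))
```

```text
[[-0.001  0.439  0.898]
 [-0.001  0.898 -0.439]
 [-1.    -0.002 -0.   ]] 63.94167083666246
```

Request:
carry_out(targets=[0.02,-0.045,0,0,0.04,-0.09,0,0,0.06,-0.135,0,0,0.08,-0.18,0,0,0.1,-0.225,0,0,0.12,-0.27,0,0,0.14,-0.315,0,0,0.16,-0.36,0,0,0.18,-0.4,0,0,0.19,-0.42,0,0], claw=0, force=20)

```text
time: 1.1
position: [0.4768, 0.1592, 0.2054]
ee_rot: [-56.3, 89.9, -82.6]
ft_force: [-0.2, 0.2, 0.3]
width: 0.0175
```

Request:
carry_out(targets=[0.02,-0.04,0,-6,0.04,-0.08,0,-12,0.06,-0.12,0,-19,0.06,-0.12,0,-19,0.06,-0.12,0,-19])

```text
time: 1.6
position: [0.5353, 0.0431, 0.205]
ee_rot: [-129.9, 89.9, -175.0]
ft_force: [-0.4, -0.1, 0.4]
width: 0.0005
```

Run:
```python
from m import *
s=robot.read_state(); print(s['time'],s['position'],s['ee_rot'],s['width'])
c,p,d=look('wrist','w1.png'); np.savez('wrist0.npz',p=p,d=d,**{k:np.array(v) for k,v in c.items()})
P=cloud(c,d)
m=(P[...,2]>.032)&(P[...,2]<.12)
for s,ce,l in blob(m,9):
    if s[4]<80: continue
    q=P[l]; zt=np.percentile(q[:,2],98); top=q[q[:,2]>zt-.006]
    print(s,p[l].mean(0).round(),'ztop',zt.round(3),'top mid',((top.max(0)+top.min(0))/2).round(4)[:2],'ext',(top.max(0)-top.min(0)).round(3)[:2])
```

```text
1.6 [0.53530182 0.04307873 0.20503952] [-129.86769087   89.94003809 -175.02939387] 0.0004951085880781014
[  93  228   66   62 2954] [ 57.  79. 131.] ztop 0.059 top mid [ 0.4976 -0.1282] ext [0.046 0.012]
[ 192  210   74   79 2505] [59. 54. 49.] ztop 0.075 top mid [ 0.5637 -0.0325] ext [0.049 0.063]
[ 441    0   71   57 2398] [20. 16. 14.] ztop 0.068 top mid [0.5698 0.2882] ext [0.04  0.016]
[  80  154   49   44 1558] [155.  99.  59.] ztop 0.063 top mid [ 0.4216 -0.0681] ext [0.031 0.032]
[ 174  123   73   74 1415] [127. 125. 122.] ztop 0.058 top mid [0.4882 0.0249] ext [0.071 0.071]
[322 138  29  26 541] [126. 122. 117.] ztop 0.098 top mid [0.5674 0.1183] ext [0.006 0.005]
```

View pics/w1.png

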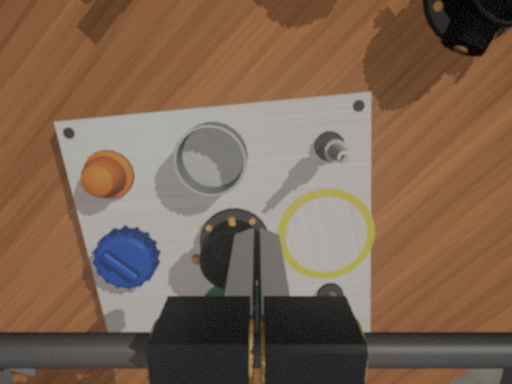

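Request:
carry_out(targets=[0.019,-0.038,0,0,0.038,-0.075,0,0,0.038,-0.075,-0.04,0,0.038,-0.075,-0.08,0,0.038,-0.075,-0.105,0,0.038,-0.075,-0.105,0])

```text
time: 2.25
position: [0.5701, -0.0285, 0.0971]
ee_rot: [-146.0, 89.5, 169.1]
ft_force: [-0.5, 0.2, -0.5]
width: 0.0004
```

Run:
```python
from m import *
s=robot.read_state(); print(s['time'],s['position'],s['ft_force'])
c,p,d=look('scene'); im=cv2.cvtColor(p,cv2.COLOR_RGB2BGR)[170:320,180:360]
c,p,d=look('side'); im2=cv2.cvtColor(p,cv2.COLOR_RGB2BGR)[60:300,60:400]
a=cv2.resize(im,(400,333)); b=cv2.resize(im2,(400,333))
cv2.imwrite('pics/c2.png',np.hstack([a,b]))
```

```text
2.25 [ 0.57011961 -0.028526    0.09713287] [-0.53846813  0.24803939 -0.45423292]
```

View pics/c2.png

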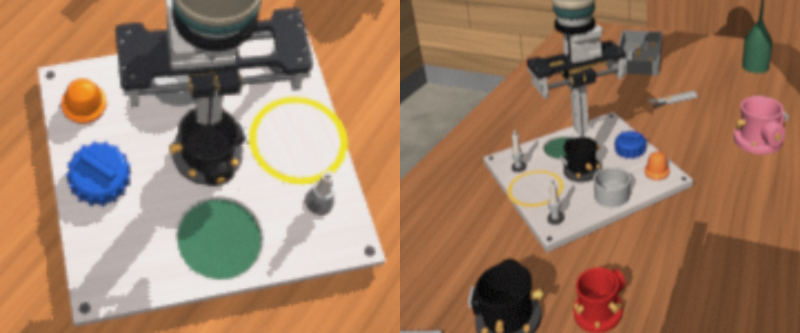

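The left view shows the finger tips over the horn bore, near (208,120). The right view agrees, so I'm going down into it.

Request:
carry_out(targets=[0,0,-0.02,0,0,0,-0.035,0,0,0,-0.045,0,0,0,-0.052,0,0,0,-0.055,0,0,0,-0.055,0])

```text
time: 2.95
position: [0.5738, -0.031, 0.0458]
ee_rot: [55.0, 90.0, 9.9]
ft_force: [-0.2, -0.0, -0.5]
width: 0.0002
```

Request:
carry_out(targets=[0.004,-0.004,0,0,0.008,-0.008,0,0,0.012,-0.012,0,0,0.016,-0.016,0,0,0.02,-0.02,0,0,0.024,-0.024,0,0,0.028,-0.028,0,0,0.032,-0.032,0,0,0.036,-0.036,0,0,0.04,-0.04,0,0])

```text
time: 3.95
position: [0.6139, -0.0715, 0.0454]
ee_rot: [-20.6, 90.0, -65.6]
ft_force: [-2.0, 2.7, 0.7]
width: 0.0005
```

```bash
cat > chk.py <<'E'
from m import *
s=robot.read_state(); print(s['time'],s['position'],s['ft_force'])
c,p,d=look('scene'); P=cloud(c,d); X=P[...,:2]
m=(P[...,2]>.03)&(P[...,2]<.105)&(abs(X[...,0]-.57)<.2)&(abs(X[...,1]+.04)<.2)
for s,ce,l in blob(m,9):
    if s[4]<60: continue
    q=P[l]; zt=np.percentile(q[:,2],98); top=q[q[:,2]>zt-.006]
    print(s,p[l].mean(0).round(),'ztop',zt.round(3),'top mid',((top.max(0)+top.min(0))/2).round(4)[:2],'ext',(top.max(0)-top.min(0)).round(3)[:2])
dark=m&(p.max(-1)<75)
for s,ce,l in blob(dark,2): q=P[l]; print('dark',s,((q.max(0)+q.min(0))/2).round(3),np.percentile(q[:,2],98).round(4))
im=cv2.cvtColor(p,cv2.COLOR_RGB2BGR)[170:320,180:360]; a=cv2.resize(im,(540,450),interpolation=2)
import sys; cv2.imwrite('pics/'+sys.argv[1],a)
E
python3 chk.py c3.png
```

```text
3.95 [ 0.61388965 -0.07150498  0.04537333] [-1.96288677  2.72724561  0.69074172]
[210 233  29  29 624] [ 49.  95. 182.] ztop 0.059 top mid [ 0.4987 -0.1375] ext [0.045 0.025]
[258 248  34  22 514] [68. 62. 56.] ztop 0.09 top mid [ 0.6182 -0.0768] ext [0.017 0.016]
[208 205  20  20 282] [205. 119.  40.] ztop 0.064 top mid [ 0.4231 -0.0711] ext [0.028 0.029]
[247 188  15  29 182] [132. 130. 128.] ztop 0.058 top mid [0.479  0.0204] ext [0.049 0.065]
[320 247  11  15 111] [151. 146. 139.] ztop 0.096 top mid [ 0.7038 -0.0024] ext [0.008 0.004]
dark [261 248  29  22 340] [ 0.613 -0.071  0.059] 0.0758
dark [262 242   6   3  13] [ 0.575 -0.068  0.059] 0.0762
```

Request:
carry_out(targets=[0.004,-0.004,0,0,0.008,-0.008,0,0,0.012,-0.012,0,0,0.016,-0.016,0,0,0.02,-0.02,0,0,0.024,-0.024,0,0,0.028,-0.028,0,0,0.031,-0.031,0,0,0.034,-0.034,0,0,0.037,-0.037,0,0])

```text
time: 5.0
position: [0.6507, -0.1082, 0.0455]
ee_rot: [169.9, 90.0, 124.8]
ft_force: [-1.0, 1.2, -0.6]
width: 0.001
```

```bash
python3 chk.py c4.png
```

```text
5.0 [ 0.6507203  -0.10819005  0.04546366] [-0.99942943  1.21379296 -0.57953512]
[210 233  28  29 615] [ 48.  94. 182.] ztop 0.06 top mid [ 0.4991 -0.1303] ext [0.045 0.011]
[260 271  33  20 373] [61. 56. 50.] ztop 0.083 top mid [ 0.6567 -0.113 ] ext [0.015 0.017]
[208 205  20  20 268] [204. 119.  40.] ztop 0.063 top mid [ 0.4243 -0.0715] ext [0.03  0.031]
[247 190  19  27 166] [130. 128. 127.] ztop 0.058 top mid [0.4862 0.0095] ext [0.064 0.044]
dark [263 271  29  20 270] [ 0.652 -0.11   0.057] 0.073
dark [263 265   8   3  16] [ 0.609 -0.109  0.053] 0.0735
```

View pics/c4.png

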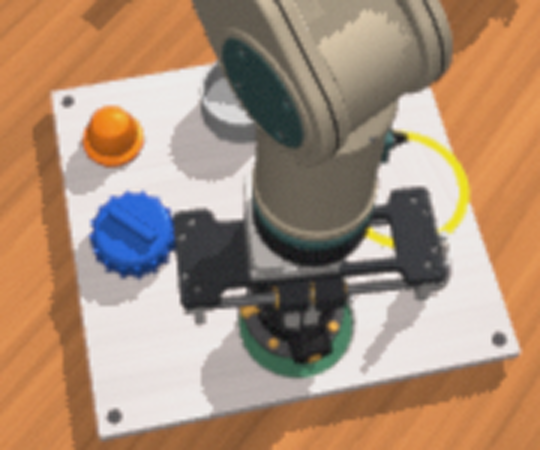

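The flange covers the near half of the pocket and green still shows at the front. The top has dropped about 3 mm, so it is nearly in. I'll nudge it further.

Request:
carry_out(targets=[0.002,-0.002,0,0,0.004,-0.004,0,0,0.006,-0.006,0,0,0.006,-0.006,0,0])

```text
time: 5.45
position: [0.6569, -0.1145, 0.0455]
ee_rot: [10.6, 90.0, -34.5]
ft_force: [-1.2, 0.8, -0.5]
width: 0.0004
```

```bash
python3 chk.py c5.png
python3 - <<'E'
from m import *
c,p,d=look('side','s5.png');P=cloud(c,d)
m=(abs(P[...,0]-.65)<.07)&(abs(P[...,1]+.11)<.07)&(P[...,2]>.03)&(P[...,2]<.08)&(p.max(-1)<80)
q=P[m]; print(len(q),np.percentile(q[:,2],[50,90,98]))
E
```

```text
5.45 [ 0.65686245 -0.11448365  0.04547034] [-1.19549403  0.80708457 -0.54887541]
[210 233  29  29 617] [ 49.  95. 182.] ztop 0.059 top mid [ 0.4988 -0.1298] ext [0.045 0.012]
[260 274  33  22 358] [61. 55. 49.] ztop 0.081 top mid [ 0.6624 -0.12  ] ext [0.016 0.015]
[208 205  20  20 276] [205. 120.  41.] ztop 0.064 top mid [ 0.4243 -0.0718] ext [0.03  0.031]
[247 191  18  26 151] [134. 133. 132.] ztop 0.058 top mid [0.4831 0.0078] ext [0.057 0.039]
dark [266 275  26  20 260] [ 0.659 -0.116  0.055] 0.0718
dark [265 269   7   3  15] [ 0.621 -0.114  0.05 ] 0.0694
378 [0.05388026 0.06655055 0.06920923]
```

The top is at about 69 mm, as expected with the flange down (17+52), so it has dropped in. I'll back off, lift, turn and go over the cup.

Request:
carry_out(targets=[-0.004,0.004,0,0,-0.009,0.009,0,0,-0.009,0.009,0.02,0,-0.009,0.009,0.055,0,-0.009,0.009,0.1,0,-0.04,0.034,0.115,-8,-0.07,0.06,0.115,-16,-0.1,0.085,0.115,-24,-0.14,0.115,0.115,-32,-0.1685,0.1385,0.115,-36.5])

```text
time: 6.55
position: [0.4852, 0.0262, 0.1607]
ee_rot: [-157.7, 89.9, 120.5]
ft_force: [1.6, -0.3, -0.3]
width: 0.0005
```

Request:
carry_out(targets=[0,0,0,0,0,0,-0.03,0,0,0,-0.06,0,0,0,-0.075,0,0,0,-0.075,0])

```text
time: 7.05
position: [0.4872, 0.024, 0.0841]
ee_rot: [-85.9, 89.9, -167.4]
ft_force: [-0.6, 0.0, 0.6]
width: 0.0008
```

```bash
python3 chk.py c6.png
python3 - <<'E'
from m import *
c,p,d=look('side')
cv2.imwrite('pics/cs6.png',np.hstack([cv2.imread('pics/c6.png')[:,:400],cv2.resize(cv2.cvtColor(p,cv2.COLOR_RGB2BGR)[100:275,110:266],(400,450))]))
P=cloud(c,d)
print('carb rim side',np.percentile(P[(abs(P[...,0]-.65)<.06)&(abs(P[...,1]+.1)<.06)&(P[...,2]>.06)&(P[...,2]<.09)][:,2],[10,50,95]))
E
```

```text
7.05 [0.48719925 0.02401444 0.08405793] [-0.63677891  0.0157397   0.63704491]
[260 256  39  40 874] [47. 45. 43.] ztop 0.071 top mid [ 0.6453 -0.1029] ext [0.067 0.067]
[210 233  29  29 627] [ 46.  84. 158.] ztop 0.059 top mid [ 0.4986 -0.1324] ext [0.045 0.016]
[247 189  28  28 383] [133. 131. 130.] ztop 0.101 top mid [0.488  0.0238] ext [0.023 0.019]
[208 205  20  20 275] [204. 119.  40.] ztop 0.064 top mid [ 0.4254 -0.0713] ext [0.032 0.027]
[318 247  13  16 116] [149. 143. 137.] ztop 0.096 top mid [ 0.7056 -0.004 ] ext [0.007 0.007]
[303 182   9  18 107] [147. 141. 138.] ztop 0.097 top mid [0.5695 0.1168] ext [0.005 0.007]
dark [265 257  31  38 762] [ 0.652 -0.108  0.052] 0.0709
dark [302 200   2   2   2] [0.569 0.102 0.031] 0.0314
carb rim side [0.06128076 0.06569239 0.06932833]
```

View pics/cs6.png

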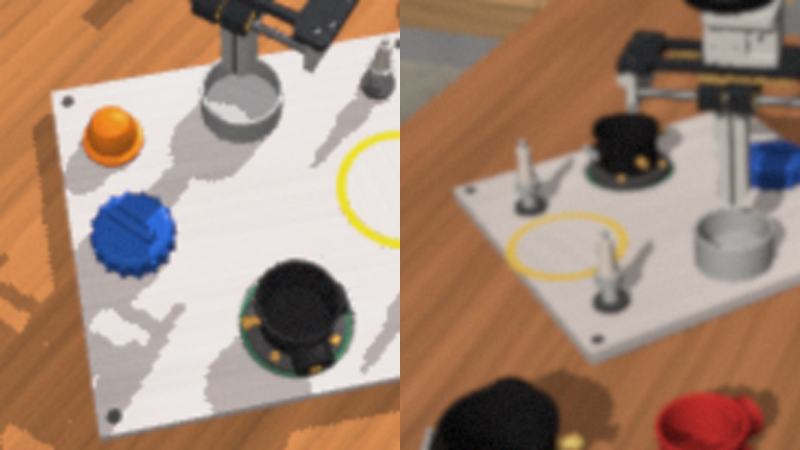

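The carburettor sits within the green circle at (0.645,-0.103), with its top 5 mm lower than before. The finger is over the cup, so I'll go down and drag it along a line to the ring.

Request:
carry_out(targets=[0,0,-0.02,0,0,0,-0.035,0,0,0,-0.045,0,0,0,-0.049,0,0,0,-0.05,0,0,0,-0.05,0])

```text
time: 7.75
position: [0.4885, 0.0244, 0.036]
ee_rot: [86.9, 89.9, 5.4]
ft_force: [-0.0, -0.5, 0.2]
width: 0.0003
```

Request:
carry_out(targets=[0.006,0.001,0,0,0.012,0.0018,0,0,0.018,0.0027,0,0,0.024,0.0036,0,0,0.03,0.0044,0,0,0.036,0.0053,0,0,0.042,0.0062,0,0,0.048,0.007,0,0,0.054,0.008,0,0,0.06,0.009,0,0])

```text
time: 8.75
position: [0.5486, 0.0335, 0.0354]
ee_rot: [78.0, 90.0, -3.6]
ft_force: [-0.9, 0.5, -1.1]
width: 0.0001
```

Request:
carry_out(targets=[0.006,0.001,0,0,0.012,0.0018,0,0,0.018,0.0027,0,0,0.024,0.0036,0,0,0.03,0.0044,0,0,0.036,0.0053,0,0,0.042,0.0062,0,0,0.048,0.007,0,0,0.054,0.008,0,0,0.06,0.009,0,0])

```text
time: 9.75
position: [0.6085, 0.0425, 0.0355]
ee_rot: [-143.3, 90.0, 135.2]
ft_force: [-1.6, -0.4, -1.3]
width: 0.0005
```

```bash
python3 chk.py c7.png
python3 - <<'E'
from m import *
c,p,d=look('side','s7.png');P=cloud(c,d)
m=(abs(P[...,0]-.6)<.08)&(abs(P[...,1]-.04)<.055)&(P[...,2]>.03)&(P[...,2]<.07)
q=P[m]; print(len(q),q.min(0),q.max(0),np.percentile(q[:,2],95))
cv2.imwrite('pics/cs7.png',cv2.resize(cv2.cvtColor(p,cv2.COLOR_RGB2BGR)[110:260,100:280],(540,450)))
E
```

```text
9.75 [0.60850238 0.04252826 0.03545022] [-1.6403257  -0.41373138 -1.26662871]
[260 256  39  40 883] [44. 41. 39.] ztop 0.071 top mid [ 0.645  -0.1036] ext [0.066 0.067]
[210 233  29  29 628] [ 50.  94. 178.] ztop 0.059 top mid [ 0.4996 -0.1301] ext [0.047 0.011]
[281 204  29  30 394] [125. 123. 122.] ztop 0.092 top mid [0.6092 0.0356] ext [0.023 0.006]
[207 205  21  20 276] [204. 119.  41.] ztop 0.063 top mid [ 0.4237 -0.0711] ext [0.029 0.029]
[320 247  11  15 108] [152. 146. 139.] ztop 0.097 top mid [ 0.7054 -0.0025] ext [0.005 0.007]
dark [264 257  32  38 778] [ 0.65  -0.107  0.051] 0.071
dark [301 218   1   6   6] [0.608 0.036 0.06 ] 0.0714
526 [0.55284862 0.00485197 0.03013514] [0.62094338 0.07921694 0.06998977] 0.06412143044695254
```

View pics/cs7.png

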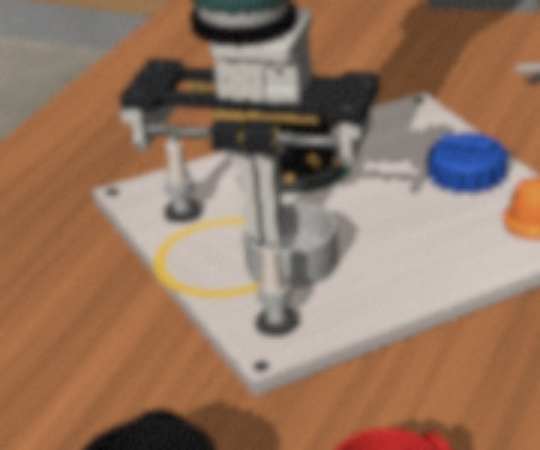

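The cup is upright on its line to the ring, centred near (0.589,0.041). Both plugs stand clear. I'll finish the slide.

Request:
carry_out(targets=[0.006,0.0008,0,0,0.012,0.0017,0,0,0.018,0.0025,0,0,0.024,0.0033,0,0,0.03,0.0042,0,0,0.036,0.005,0,0,0.042,0.006,0,0,0.048,0.0068,0,0,0.052,0.0073,0,0,0.054,0.0075,0,0])

```text
time: 10.85
position: [0.6624, 0.0501, 0.0354]
ee_rot: [108.6, 90.0, 27.1]
ft_force: [-2.4, 0.1, 0.4]
width: 0.0005
```

Request:
carry_out(targets=[-0.005,-0.001,0,0,-0.014,-0.002,0,0,-0.018,-0.003,0,0,-0.018,-0.003,0.03,0,-0.018,-0.003,0.07,0,-0.018,-0.003,0.115,0,-0.05,-0.003,0.13,0,-0.1,-0.003,0.15,0,-0.15,-0.003,0.16,0,-0.18,-0.003,0.16,0])

```text
time: 11.85
position: [0.4792, 0.0468, 0.1967]
ee_rot: [132.5, 89.9, 51.0]
ft_force: [0.7, -0.6, 0.4]
width: 0.0002
```

```bash
python3 chk.py c8.png
python3 - <<'E'
from m import *
c,p,d=look('side');P=cloud(c,d)
m=(abs(P[...,0]-.64)<.06)&(abs(P[...,1]-.047)<.055)&(P[...,2]>.03)&(P[...,2]<.065)
q=P[m]; print(len(q),((q.min(0)+q.max(0))/2).round(4),(q.max(0)-q.min(0)).round(3))
cv2.imwrite('pics/cs8.png',np.hstack([cv2.imread('pics/c8.png')[:,140:],cv2.resize(cv2.cvtColor(p,cv2.COLOR_RGB2BGR)[110:260,120:253],(400,450))]))
E
```

```text
11.85 [0.47917779 0.04684565 0.19671467] [ 0.65691602 -0.59894036  0.42444815]
[260 256  39  40 877] [48. 45. 43.] ztop 0.071 top mid [ 0.648  -0.1029] ext [0.073 0.067]
[210 233  29  29 627] [ 49.  93. 177.] ztop 0.06 top mid [ 0.499  -0.1302] ext [0.045 0.011]
[300 213  30  31 395] [134. 132. 129.] ztop 0.058 top mid [0.6421 0.0481] ext [0.071 0.071]
[208 205  20  20 279] [202. 117.  39.] ztop 0.064 top mid [ 0.4237 -0.0706] ext [0.03 0.03]
[318 247  13  16 118] [144. 139. 132.] ztop 0.096 top mid [ 0.7049 -0.0034] ext [0.005 0.007]
[302 182  10  20 111] [143. 138. 135.] ztop 0.096 top mid [0.5707 0.1171] ext [0.007 0.007]
dark [265 257  31  38 753] [ 0.652 -0.108  0.051] 0.0709
dark [302 199   2   3   3] [0.569 0.104 0.031] 0.0315
622 [0.6525 0.0404 0.0473] [0.094 0.093 0.034]
```

View pics/cs8.png

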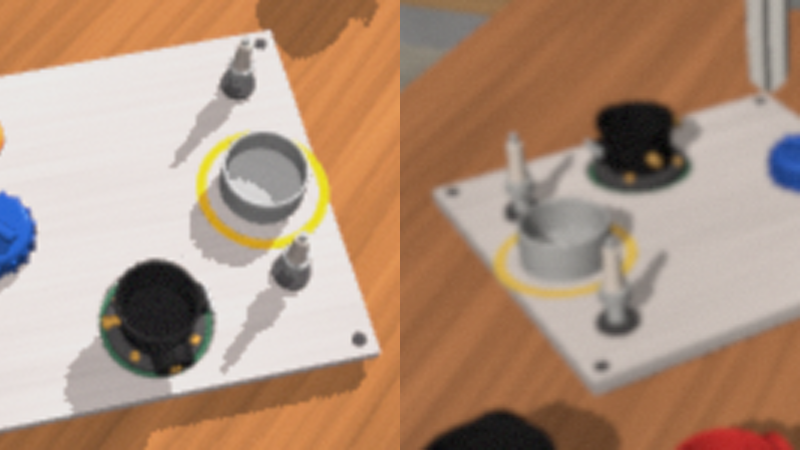

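The cup stands in the ring, 1–2 mm off its centre, and everything else is where it was. One last check that the carburettor lies flat.

Run:
```python
from m import *
c,p,d=look('scene');P=cloud(c,d).reshape(-1,3)
r=np.hypot(P[:,0]-.6445,P[:,1]+.1025); a=np.degrees(np.arctan2(P[:,1]+.1025,P[:,0]-.6445))
for k in range(-180,180,60):
    s=(a>=k)&(a<k+60); t=P[s&(r>.026)&(r<.035)&(P[:,2]>.06)]; f=P[s&(r>.031)&(r<.039)&(P[:,2]<.035)]
    print(k,'rim',len(t),np.percentile(t[:,2],80).round(4) if len(t) else '','flange',len(f),np.median(f[:,2]).round(4) if len(f) else '')
```

```text
-180 rim 33 0.0706 flange 20 0.0271
-120 rim 30 0.0707 flange 50 0.0276
-60 rim 42 0.0701 flange 4 0.0275
0 rim 35 0.0702 flange 34 0.0278
60 rim 48 0.0696 flange 0 
120 rim 48 0.0694 flange 0
```

The rim is level within about 1 mm, and the flange top is at 27–28 mm (17+10 expected), so it is flat in the pocket.

```bash
python3 -c "
from plant import robot
print(robot.job_done())"
```

```text
the job is handed in; nothing more can be done
None
```

Both parts are in place, and I handed the job in at about 12 s of the allowed 51 s. I slid the smaller black carburettor into the green pocket first because it blocked the cup's path, then slid the cup into the yellow ring. Both were dragged with shut fingers from inside.

- **Carburettor:** it lies flat in the pocket. The flange top is at 27–28 mm (27 expected), and the rim is level within about 1 mm.
- **Cup:** it stands upright at (0.642, 0.048), against a ring centre of (0.643, 0.047).
- **Other parts:** the spark plugs, fuel cap and primer bulb read the same positions as at the start, within the few millimetres of camera noise.
- **Forces:** readings at the end of each move stayed under 4 N.

One reading disagreed. A rough side-camera box put the cup's centre at about (0.653, 0.040). I set it aside because its 94 mm extent shows it had taken in part of a spark plug. The side picture itself shows the cup inside the ring.

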